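# Seat a lens barrel in a V-block under its yoke and hold it pressed

### The arm

A 7-joint arm with a two-finger parallel gripper is mounted at the origin on a cart in front of the work surface, level with it; the furniture and walls round the work are solid. World frame = base frame: x ahead of the robot, y to its left, z up, the work surface at z = 0. Lengths are in m, angles in rad, forces in N, time in s.
With the tool pointing down it reaches from about 0.4 to 0.85 m from the base axis. Payload 10.4 kg.
Tool frame: the origin (TCP) lies where the fingers leave the gripper's body, on its centre line; the fingertips stand 70 mm ahead of it and the grasp point (between the pads) lies r.grip_depth ahead of it (r.grip_depth is the distance from the TCP to the grasp point, in m); z points along the fingers, y is the direction in which the jaws open and shut (so a half turn about z gives the same grasp; the last joint's range is limited). The gripper opens to 87 mm and grips with 3 to 60 N. Pads are 19 mm wide; open, the fingers measure 117 mm over their backs; the gripper's body (75 mm by 190 mm) begins 51 mm behind the grasp point.
Start: joints at [1.283, 0.332, -0.065, 1.46, 0.022, 1.35, -0.088], TCP at [0.164, -0.603, 0.292] pointing down, gripper open.
Joint ranges: [-2.6, 2.6], [-0.5, 2.12], [-1.47, 1.34], [0.16, 2.42], [-1.27, 4.41], [0.06, 2.06], [-2.6, 2.6]. Speed limits (rad/s): [2.22, 2.22, 2.79, 2.79, 3.14, 3.14, 3.14].

### API

Orientations are given as a unit quaternion [x, y, z, w].
In Python, from bench import monitor, viewer, workorder, nets, r gives the robot as it stands.
- The arm moves only by the tool drive_tool, never from a script. Its argument "plan" is a list of rows, each an object of numbers: "rx", "ry", "rz": the turn, a rotation vector about the tool's x, y, z in units of 360 degrees (1.0 is 360 degrees); "x", "y", "z": the shift along the tool's x, y, z in units of 1000 mm (1.0 is 1000 mm); "fingers": the opening, from 0 (shut) to 1 (fully open). In form: [{"rx": .., "ry": .., "rz": .., "x": .., "y": .., "z": .., "fingers": ..}, ...]. A call has 1 to 12 rows; each row is the pose to reach, as a shift and turn from the pose commanded when the call began, along the tool's axes at that moment, turning the shorter way round; what a row does not reach only later rows make up. A row lasts 1/8 s, in which the tool goes at most 62.5 mm and 10.7 degrees, less where a joint would pass 70% of its speed; a pose out of reach is approached as far as the arm can. A call with a number of a shift or a turn outside -1 to 1 is refused whole. A call with a gripper value outside its range is refused whole. The fingers move at their own pace and stop on an object; "squeeze" is the grip in N (left out, the last holds). Time passes only in rows, so rows that repeat a pose let the fingers close. It gives the time, the measured TCP pose, the force and the opening at its end, in the units of the state.
- monitor.read_state(): the state, without advancing time (a new reading comes with each control period).
- viewer.camera(name): name is "scene" or "top"; returns a dict with "color" (400x640x3 uint8, red, green, blue), "depth" (400x640 float32, m along the optical axis (not along the pixel's ray), 0 where there is no reading), "camera_matrix" (3x3 intrinsics, pixels), "xyz" and "rotation" of the camera in the world. Camera axes: x right, y down, z forward; pixel columns grow to the right and rows downward; lengths in m; the calibration is good to about 2 mm. A picture is of the moment at which its call begins.
- workorder.close_job(): hands the job in, once; it reports no verdict.
Trained networks look in the newest picture that a camera, given by its name, has taken for a name from the list of things; names that differ only in an ending like _2 or _b are one class to them, and where a whole thing is asked for, a point or a joint stands for the part that bears it (a point fixed in the world has none). Each returns a list of dicts, best first, with "confidence" (0 to 1); they miss things now and then, are a little off and sometimes report something else, mostly with a low value. They report only what shows in the picture. A call takes as long as a camera call.
- nets.find_in(label, camera): "centre" ([x, y, z] in m, in world coordinates, good to about 4 mm: the middle of the surface that is visible of it).
- nets.regions_of(label, camera): "region" (400x640 bool, what is visible of it).
The state is a dict: "time": time; "joint_positions": joint angles; "joint_vel": joint speeds; "joint_torque": joint torques, N m; "ee_pos": TCP position; "eef_rot": TCP orientation; "ft_force": force on the tool from outside, world axes, zero at the start; "torque": the same for the moment, N m; "width": finger opening in m.
Only numpy, scipy, OpenCV 4.12 (cv2) and the standard library are available. Lean on these libraries where they do the work, as an engineer would, in place of code of your own. Each camera call takes 0.05 s, during which the arm holds its last target.

### The job

The yoke of the V-block fixture has lost its clamp screw, so the robot must be the clamp. Pick up the lens barrel, lay it in the open end of the V with its glass end towards the end stop, slide it along the V under the yoke until the glass end meets the stop, then press it down with about 10 N so that it bears squarely and firmly on both sloping faces. Finish there, still gripping the barrel and pressing it down, and leave the other things on the desk where they are.

Things in the scene. Friction and masses are not known exactly. Their poses are not given: they have to be found in the camera images.
- lens_barrel: loose lens barrel, 0.2 to 0.3 kg, lying along its x axis, origin on the axis at mid length, 22 mm above the desk. Aluminium lands 44 mm in diameter at x = -55 to -37 and 37 to 55 mm; between them a black body 36 mm in diameter: grip it there from above, across the axis. Glass at the +x end; a steel spigot 28 mm in diameter sticks out 7 mm at the -x end. It can roll.
- barrel_front (a point): centre of the glass end face of the barrel, 55 mm from its origin along its +x axis
- barrel_rear (a point): centre of the rear land's end face of the barrel, 55 mm from its origin along its -x axis
- v_fixture: V-block fixture fixed to the desk: base plate 180 x 104 x 10 mm (x = -97 to 83), steel block 60 mm wide. Origin on the desk, x along the V to the end stop, z up; only its place and yaw vary. The 90 degree V runs from x = -85 (open end) to the stop's face at x = 60 mm; apex z = 20, upper edges z = 38 and y = +-18 mm. Seated, the barrel's axis is at y = 0, z = 51 mm. The stop is 70 mm high.
- v_seat (a point): point of the fixture where the centre of the barrel's glass end comes when home: on the face of the end stop, x = 60, y = 0, z = 51 mm in the fixture's frame; axes as the fixture's
- yoke (a point): middle of the underside of the yoke, a fixed arch over the V: x = 45, y = 0, z = 77 mm in the fixture's frame, 4 mm above the seated barrel. The bar spans x = 38 to 52 mm and is 10 mm thick (top at z = 87 mm); posts with inner faces at y = +-26 mm
- v_face_left: the sloping V face on the fixture's +y side, 145 mm long, faces 45 degrees up and inward (its body frame is the fixture's); ground, oiled steel, slippery (friction about 0.15), so a barrel held a little to one side bears on one face only and pushes the hand sideways
- v_face_right: the sloping V face on the fixture's -y side, likewise
- step_clamp: bystander: bare aluminium clamp strap with a slot, 24 x 72 x 10 mm, lying flat; leave alone
- mouse: bystander: black computer mouse, 111 x 60 x 38 mm; leave alone
- tape_roll: bystander: roll of beige adhesive tape, 104 mm in diameter, 25 mm high, lying flat; leave alone
- hex_key: bystander: black hexagon key, 26 x 82 x 6 mm, lying flat; leave alone

How it is judged:
By the outcome, as a careful person would: the job done as asked, in the order asked, and still so for the second after the job is handed in, while the arm keeps its last pose, push and grip.
It also fails if it takes over 38 s, if anything falls off the work surface, if the arm or the gripper's body presses on something with over 40 N, if the wrist force passes 120 N, or if a joint passes its speed limit or range.

## Working session

There is one attempt and no reset: what is moved stays moved. The work goes in short steps, Python scripts to look and compute and a tool call to move; the robot and the scene stay as the last step left them, time stands still between calls to the robot, and variables do not carry over. Pictures are saved under pics/ and viewed, and the job is handed in when it is done.

Besides the shell and the picture viewer there is one more tool, called after "Request:" as a command line: name --argument value ..., lists and objects as JSON in quotes. drive_tool: Moves the arm, as the interface text tells. Its arguments: {"type":"object","properties":{"plan":{"type":"array","items":{"type":"object","properties":{"rx":{"type":"number","minimum":-1,"maximum":1},"ry":{"type":"number","minimum":-1,"maximum":1},"rz":{"type":"number","minimum":-1,"maximum":1},"x":{"type":"number","minimum":-1,"maximum":1},"y":{"type":"number","minimum":-1,"maximum":1},"z":{"type":"number","minimum":-1,"maximum":1},"fingers":{"type":"number"}}}},"squeeze":{"type":"number"}},"required":["plan"]}

```bash
mkdir -p pics; ls
python3 - <<'E'
from bench import monitor, viewer, workorder, nets, r
import cv2,numpy as np,pickle
s=monitor.read_state(); print(s, r.grip_depth)
d={}
for c in ["scene","top"]:
    im=viewer.camera(c); d[c]=im
    cv2.imwrite(f"pics/{c}0.png",im["color"][:,:,::-1])
    print(c,im["xyz"],im["rotation"],im["camera_matrix"])
    for l in ["lens_barrel","barrel_front","barrel_rear","v_fixture","v_seat","yoke","v_face_left","v_face_right","step_clamp","mouse","tape_roll","hex_key"]:
        try: print(l,[(np.round(o["centre"],4),round(o["confidence"],2)) for o in nets.find_in(l,c)][:3])
        except Exception as e: print(l,e)
pickle.dump(d,open("im0.pkl","wb"))
print(monitor.read_state()["time"])
E
```

```text
pics
{'time': 0.0, 'joint_positions': array([ 1.28338133,  0.33287331, -0.06470822,  1.46095684,  0.02159851,
        1.34989024, -0.08848985]), 'joint_vel': array([-1.65326338e-03, -5.12874291e-05, -1.13636890e-03, -1.94596776e-04,
        3.68242874e-04,  2.25903202e-04,  2.69746762e-04]), 'joint_torque': array([ 1.10611763e-03, -6.23245597e+01,  2.50128529e-02, -3.89888227e+01,
       -6.14255201e-02,  3.96992464e-02,  9.35988123e-05]), 'ee_pos': array([ 0.16350858, -0.60292964,  0.29144558]), 'eef_rot': array([ 9.91244104e-01,  1.32040198e-01, -1.25489390e-04, -7.05034480e-04]), 'ft_force': array([-0.01556429, -0.52776695,  0.19320555]), 'torque': array([-0.01123668,  0.02320329, -0.00704081]), 'width': 0.08721867347141239} 0.051
scene [-0.0958534   0.68026365  0.68102581] [-0.2734278   0.82539059 -0.47154778  0.14700441] [[511.54709173   0.         323.70271739]
 [  0.         511.54709173 209.55205103]
 [  0.           0.           1.        ]]
lens_barrel [(array([ 0.4493, -0.2418,  0.0324]), 0.87)]
barrel_front [(array([ 0.4437, -0.2417,  0.0302]), 0.71)]
barrel_rear [(array(
[... 715 characters left out ...]
   1.        ]]
lens_barrel [(array([ 0.4564, -0.2549,  0.0393]), 0.83)]
barrel_front [(array([ 0.4553, -0.2564,  0.0374]), 0.88)]
barrel_rear [(array([ 0.4503, -0.2511,  0.04  ]), 0.72)]
v_fixture [(array([0.5535, 0.0278, 0.0228]), 0.75)]
v_seat [(array([0.5496, 0.0249, 0.0267]), 0.66)]
yoke [(array([0.5522, 0.0237, 0.0235]), 0.69)]
v_face_left [(array([0.5498, 0.0425, 0.0295]), 0.73)]
v_face_right [(array([0.5423, 0.0164, 0.0338]), 0.52)]
step_clamp [(array([ 0.4378, -0.1098,  0.0109]), 0.62), (array([0.5491, 0.0423, 0.0313]), 0.62)]
mouse [(array([ 0.5293, -0.4321,  0.0288]), 0.89)]
tape_roll [(array([0.4509, 0.2064, 0.0198]), 0.84), (array([0.539 , 0.0191, 0.0369]), 0.61)]
hex_key []
1.3
```

View pics/scene0.png

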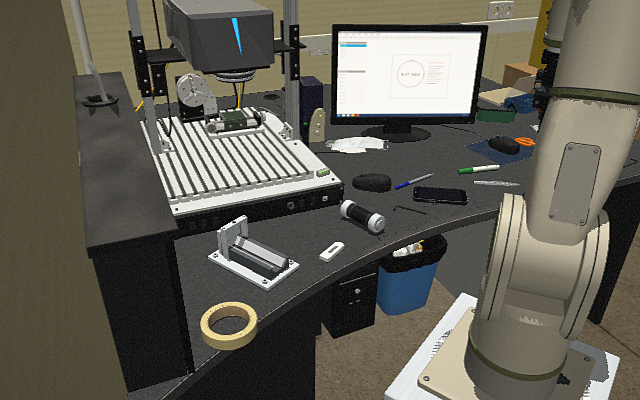

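View pics/top0.png

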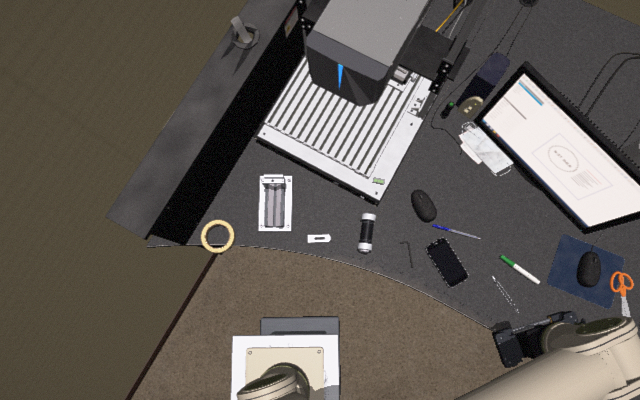

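```bash
cat > h.py <<'E'
import numpy as np,cv2,pickle
from scipy.spatial.transform import Rotation as R
def cloud(im):
    K=im["camera_matrix"];d=im["depth"];v,u=np.mgrid[:400,:640]
    p=np.stack([(u-K[0,2])*d/K[0,0],(v-K[1,2])*d/K[1,1],d],-1)
    q=np.asarray(im["rotation"]); M=R.from_quat(q).as_matrix() if q.size==4 else q
    return p@M.T+im["xyz"]
def proj(im,P):
    q=np.asarray(im["rotation"]); M=R.from_quat(q).as_matrix()
    c=(np.atleast_2d(P)-im["xyz"])@M; K=im["camera_matrix"]
    return np.stack([c[:,0]/c[:,2]*K[0,0]+K[0,2],c[:,1]/c[:,2]*K[1,1]+K[1,2]],1)
E
python3 - <<'E'
from h import *
d=pickle.load(open("im0.pkl","rb"))
def crop(n,u0,u1,v0,v1,s): return cv2.resize(d[n]["color"][v0:v1,u0:u1,::-1],None,fx=s,fy=s,interpolation=cv2.INTER_CUBIC)
a=[crop("top",250,300,168,238,5),crop("top",340,390,202,262,5),crop("scene",205,305,210,290,4),crop("scene",330,390,190,240,4)]
W=np.zeros((600,800,3),np.uint8)
x=0
W[:350,:250]=a[0];W[:300,260:510]=a[1];W[:200,520:760]=a[3];W[270:590,390:790]=a[2] if False else a[2]
cv2.imwrite("pics/crop.png",W)
for n in d:
    c=cloud(d[n]); 
    for nm,ctr,h in [("fx",(0.55,0.03),0.14),("bar",(0.455,-0.252),0.09)]:
        m=(abs(c[...,0]-ctr[0])<h)&(abs(c[...,1]-ctr[1])<h)&(d[n]["depth"]>0)
        z=c[...,2][m]; print(n,nm,m.sum(),np.histogram(z,bins=np.arange(-.01,.11,.005)))
E
```

```text
scene fx 14213 (array([  98, 4316, 1992,  658,  451,  277,  332,  370,  390,  599,  126,
        132,  127,  119,  110,  156,  165,   82,   56,  114,    3,    0,
          0]), array([-0.01 , -0.005,  0.   ,  0.005,  0.01 ,  0.015,  0.02 ,  0.025,
        0.03 ,  0.035,  0.04 ,  0.045,  0.05 ,  0.055,  0.06 ,  0.065,
        0.07 ,  0.075,  0.08 ,  0.085,  0.09 ,  0.095,  0.1  ,  0.105]))
scene bar 3198 (array([  14, 1437,  666,   19,   48,   72,   92,  110,  127,  191,  102,
         16,    6,    7,   12,    7,    7,    0,    0,    0,    0,    0,
          0]), array([-0.01 , -0.005,  0.   ,  0.005,  0.01 ,  0.015,  0.02 ,  0.025,
        0.03 ,  0.035,  0.04 ,  0.045,  0.05 ,  0.055,  0.06 ,  0.065,
        0.07 ,  0.075,  0.08 ,  0.085,  0.09 ,  0.095,  0.1  ,  0.105]))
top fx 8511 (array([ 293, 2917, 1965,  518,  360,  120,  163,  163,  238,  282,   56,
         19,   13,   34,   31,  100,  146,   85,   39,   54,   11,    4,
          1]), array([-0.01 , -0.005,  0.   ,  0.005,  0.01 ,  0.015,  0.02 ,  0.025,
        0.03 ,  0.035,  0.04 ,  0.045,  0.05 ,  0.055,  0.06 ,  0.065,
        0.07 ,  0.075,  0.08 ,  0.085,  0.09 ,  0.095,  0.1  ,  0.105]))
top bar 3552 (array([ 174, 1559,  973,   38,    3,    5,   25,   47,  107,  191,   98,
         22,    3,    2,    3,    4,   10,    1,    0,    0,    0,    0,
          0]), array([-0.01 , -0.005,  0.   ,  0.005,  0.01 ,  0.015,  0.02 ,  0.025,
        0.03 ,  0.035,  0.04 ,  0.045,  0.05 ,  0.055,  0.06 ,  0.065,
        0.07 ,  0.075,  0.08 ,  0.085,  0.09 ,  0.095,  0.1  ,  0.105]))
```

View pics/crop.png

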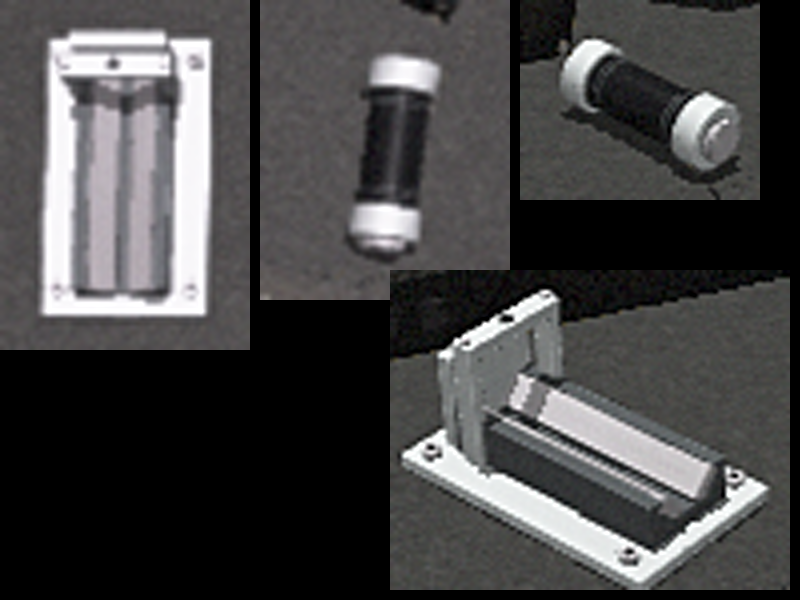

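```bash
cat > fit.py <<'E'
from h import *
from scipy.optimize import least_squares
def box(p,lo,hi):
    lo=np.array(lo);hi=np.array(hi);q=abs(p-(lo+hi)/2)-(hi-lo)/2
    return np.linalg.norm(np.maximum(q,0),axis=1)+np.minimum(q.max(1),0)
def sdf_fix(p):
    b=box(p,[-.085,-.03,.01],[.060,.03,.038])
    v=(abs(p[:,1])-(p[:,2]-.020))/2**.5   # <0 inside groove
    b=np.maximum(b,-v)
    ds=[box(p,[-.097,-.052,0],[.083,.052,.01]),b,box(p,[.06,-.03,.01],[.072,.03,.07]),
        box(p,[.038,-.036,.077],[.052,.036,.087]),box(p,[.038,-.036,.01],[.052,-.026,.077]),box(p,[.038,.026,.01],[.052,.036,.077])]
    return np.min(ds,0)
def cyl(p,a,b,r):
    q=np.stack([np.hypot(p[:,1],p[:,2]-.022)-r,abs(p[:,0]-(a+b)/2)-(b-a)/2],1)
    return np.linalg.norm(np.maximum(q,0),axis=1)+np.minimum(q.max(1),0)
def sdf_bar(p): return np.min([cyl(p,-.055,-.037,.022),cyl(p,.037,.055,.022),cyl(p,-.037,.037,.018),cyl(p,-.062,-.055,.014)],0)
def fit(P,sdf,x0):
    def res(x):
        c,s=np.cos(x[2]),np.sin(x[2]);q=P-[x[0],x[1],0]
        return sdf(np.stack([c*q[:,0]+s*q[:,1],-s*q[:,0]+c*q[:,1],q[:,2]],1))
    r=least_squares(res,x0,loss="soft_l1",f_scale=.002,x_scale=[.01,.01,.05],diff_step=1e-4)
    return r.x,np.median(abs(res(r.x))),r.cost
E
python3 - <<'E'
from fit import *
d=pickle.load(open("im0.pkl","rb"))
for nm,ctr,hh,sdf,x0 in [("fix",(.55,.03),(.125,.085),sdf_fix,(.56,.03,0.)),("bar",(.452,-.252),(.085,.05),sdf_bar,(.452,-.252,0.))]:
    A=[]
    for n in d:
        c=cloud(d[n]);ok=d[n]["depth"]>0
        m=(abs(c[...,0]-ctr[0])<hh[0])&(abs(c[...,1]-ctr[1])<hh[1])&ok
        dz=np.median(c[...,2][m&(c[...,2]<.005)])
        P=c[m]-[0,0,dz];P=P[P[:,2]>.006];A.append(P)
        best=min((fit(P,sdf,np.array(x0)+[a,b,t]) for a in(-.01,.01) for b in (-.012,.012) for t in(-.08,.08)),key=lambda r:r[2])
        print(nm,n,len(P),round(dz,4),np.round(best[0],4),best[1:])
    best=min((fit(np.vstack(A),sdf,np.array(x0)+[a,b,t]) for a in(-.01,.01) for b in (-.012,.012) for t in(-.08,.08)),key=lambda r:r[2])
    print(nm,"both",np.round(best[0],4),best[1:])
E
```

```text
fix scene 3162 -0.0012 [ 0.5653  0.0323 -0.0219] (np.float64(0.0009762084015997319), np.float64(0.005628415396215399))
fix top 1846 -0.0012 [ 0.5634  0.0315 -0.0176] (np.float64(0.0015038849181059659), np.float64(0.00547239751152933))
fix both [ 0.565   0.0321 -0.0201] (np.float64(0.0011575486940673708), np.float64(0.011249509950982534))
bar scene 720 -0.0007 [ 0.458  -0.253  -0.1549] (np.float64(0.0009686077747535892), np.float64(0.0007070927843302151))
bar top 508 -0.0013 [ 0.4561 -0.254  -0.1475] (np.float64(0.0012358747376607828), np.float64(0.0018161412069672364))
bar both [ 0.4577 -0.2534 -0.1536] (np.float64(0.001114829046781186), np.float64(0.0026030572336947708))
```

Run:
```python
from fit import *
d=pickle.load(open("im0.pkl","rb"))
fx=(.565,.0321,-.0201);br=(.4573,-.2535,-.153)
def w(x,p):
    c,s=np.cos(x[2]),np.sin(x[2]);p=np.array(p,float);return np.stack([x[0]+c*p[:,0]-s*p[:,1],x[1]+s*p[:,0]+c*p[:,1],p[:,2]],1)
def rect(x0,x1,y,z): return [[x0,-y,z],[x1,-y,z],[x1,y,z],[x0,y,z],[x0,-y,z]]
W=np.zeros((600,800,3),np.uint8)
for n,(u0,v0),s,o,kind in [("top",(250,168),5,(0,0),0),("top",(340,202),5,(260,0),1),("scene",(205,210),4,(390,270),0),("scene",(330,190),4,(520,0),1)]:
    sz={0:(50,70) if n=="top" else (100,80),1:(50,60) if n=="top" else (60,50)}[kind]
    im=cv2.resize(np.ascontiguousarray(d[n]["color"][v0:v0+sz[1],u0:u0+sz[0],::-1]),None,fx=s,fy=s,interpolation=cv2.INTER_CUBIC)
    if kind==0: L=[rect(-.097,.083,.052,.01),rect(-.085,.06,.018,.038),rect(-.085,.06,.03,.038),[[-.085,0,.02],[.06,0,.02]],rect(.038,.052,.036,.087)];x=fx
    else:
        L=[];x=br;t=np.linspace(0,2*np.pi,40)
        for a,r in [(-.062,.014),(-.055,.022),(-.037,.022),(.037,.022),(.055,.022)]: L.append(np.stack([a+0*t,r*np.cos(t),.022+r*np.sin(t)],1))
    for l in L:
        p=(proj(d[n],w(x,l))-[u0,v0]+.5)*s
        cv2.polylines(im,[np.round(p).astype(np.int32)],False,(0,0,255),1)
    W[o[1]:o[1]+im.shape[0],o[0]:o[0]+im.shape[1]]=im
cv2.imwrite("pics/ov.png",W)
```

```text
(no output)
```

View pics/ov.png

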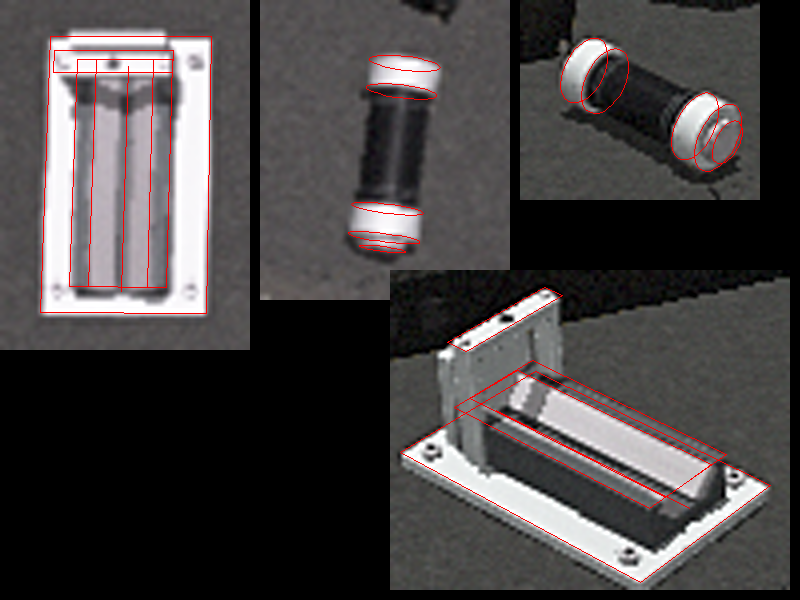

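```bash
cat > mv.py <<'E'
from h import *
from bench import monitor
def rel(pos,yaw,base=None):
    s=monitor.read_state(); p,q=(s["ee_pos"],s["eef_rot"]) if base is None else base
    A=R.from_quat(q); T=R.from_euler("z",yaw)*R.from_euler("x",np.pi)
    print("t",s["time"],"shift",np.round(A.inv().apply(np.array(pos)-p),4),"turn",np.round((A.inv()*T).as_rotvec()/2/np.pi,4))
def st():
    s=monitor.read_state();A=R.from_quat(s["eef_rot"]).as_matrix()
    print("t",s["time"],"p",np.round(s["ee_pos"],4),"yaw",round(np.arctan2(A[1,0],A[0,0]),4),"zax",np.round(A[:,2],4),"F",np.round(s["ft_force"],2),"M",np.round(s["torque"],2),"w",round(s["width"],4),"q",np.round(s["joint_positions"],2))
E
python3 - <<'E'
from mv import *
st(); rel((.4573,-.2535,.17),-.153);rel((.4573,-.2535,.082),-.153)
E
```

```text
t 1.3 p [ 0.1636 -0.6032  0.2923] yaw 0.2648 zax [ 0. -0. -1.] F [0.35 0.43 0.16] M [-0.01 -0.04  0.05] w 0.0869 q [ 1.28  0.33 -0.06  1.46  0.02  1.35 -0.09]
t 1.3 shift [ 0.375  -0.2606  0.1223] turn [ 0.     -0.      0.0665]
t 1.3 shift [ 0.375  -0.2606  0.2103] turn [ 0.     -0.      0.0665]
```

Request:
drive_tool --plan '[{"x": 0.375, "y": -0.2606, "z": 0.03, "rz": 0.0665, "fingers": 1}, {"x": 0.375, "y": -0.2606, "z": 0.03, "rz": 0.0665, "fingers": 1}, {"x": 0.375, "y": -0.2606, "z": 0.03, "rz": 0.0665, "fingers": 1}, {"x": 0.375, "y": -0.2606, "z": 0.03, "rz": 0.0665, "fingers": 1}, {"x": 0.375, "y": -0.2606, "z": 0.03, "rz": 0.0665, "fingers": 1}, {"x": 0.375, "y": -0.2606, "z": 0.03, "rz": 0.0665, "fingers": 1}, {"x": 0.375, "y": -0.2606, "z": 0.03, "rz": 0.0665, "fingers": 1}, {"x": 0.375, "y": -0.2606, "z": 0.08, "rz": 0.0665, "fingers": 1}, {"x": 0.375, "y": -0.2606, "z": 0.12, "rz": 0.0665, "fingers": 1}, {"x": 0.375, "y": -0.2606, "z": 0.12, "rz": 0.0665, "fingers": 1}, {"x": 0.375, "y": -0.2606, "z": 0.12, "rz": 0.0665, "fingers": 1}, {"x": 0.375, "y": -0.2606, "z": 0.12, "rz": 0.0665, "fingers": 1}]'

```text
validation failed for argument at $.pl...
```

Run:
```python
from mv import *
st(); rel((.4573,-.2535,.082),-.153)
```

```text
t 1.3 p [ 0.1636 -0.6032  0.2923] yaw 0.2648 zax [ 0. -0. -1.] F [0.35 0.43 0.16] M [-0.01 -0.04  0.05] w 0.0869 q [ 1.28  0.33 -0.06  1.46  0.02  1.35 -0.09]
t 1.3 shift [ 0.375  -0.2606  0.2103] turn [ 0.     -0.      0.0665]
```

Request:
drive_tool --plan '[{"rx": 0.0, "ry": 0.0, "rz": 0.0665, "x": 0.375, "y": -0.2606, "z": 0.03, "fingers": 1.0}, {"rx": 0.0, "ry": 0.0, "rz": 0.0665, "x": 0.375, "y": -0.2606, "z": 0.03, "fingers": 1.0}, {"rx": 0.0, "ry": 0.0, "rz": 0.0665, "x": 0.375, "y": -0.2606, "z": 0.03, "fingers": 1.0}, {"rx": 0.0, "ry": 0.0, "rz": 0.0665, "x": 0.375, "y": -0.2606, "z": 0.03, "fingers": 1.0}]'

```text
time: 1.8
ee_pos: [0.3231, -0.4131, 0.2762]
eef_rot: [0.997, -0.077, 0.0, 0.0]
ft_force: [1.9, -0.1, 0.6]
width: 0.0871
```

Run:
```python
from mv import *
st(); rel((.4573,-.2535,.17),-.153)
```

```text
t 1.8 p [ 0.3231 -0.4131  0.2762] yaw -0.1539 zax [ 4.e-04 -7.e-04 -1.e+00] F [ 1.87 -0.11  0.58] M [-0.05 -0.03 -0.02] w 0.0871 q [ 0.98  0.13 -0.18  1.74  0.02  1.27 -0.92]
t 1.8 shift [ 0.1081 -0.1784  0.1062] turn [ 0.0001 -0.0001 -0.0001]
```

Request:
drive_tool --plan '[{"rx": 0.0, "ry": 0.0, "rz": 0.0, "x": 0.1, "y": -0.17, "z": 0.02, "fingers": 1.0}, {"rx": 0.0, "ry": 0.0, "rz": 0.0, "x": 0.1, "y": -0.17, "z": 0.04, "fingers": 1.0}, {"rx": 0.0, "ry": 0.0, "rz": 0.0, "x": 0.1, "y": -0.17, "z": 0.08, "fingers": 1.0}, {"rx": 0.0, "ry": 0.0, "rz": 0.0, "x": 0.1, "y": -0.17, "z": 0.1, "fingers": 1.0}, {"rx": 0.0, "ry": 0.0, "rz": 0.0, "x": 0.1, "y": -0.17, "z": 0.1, "fingers": 1.0}, {"rx": 0.0, "ry": 0.0, "rz": 0.0, "x": 0.1, "y": -0.17, "z": 0.1, "fingers": 1.0}]'

```text
time: 2.55
ee_pos: [0.4467, -0.2631, 0.1771]
eef_rot: [0.997, -0.077, 0.0, 0.0]
ft_force: [0.6, -0.6, -0.2]
width: 0.0869
```

Run:
```python
from mv import *
st(); rel((.4573,-.2535,.082),-.153)
```

```text
t 2.55 p [ 0.4467 -0.2631  0.1771] yaw -0.1539 zax [ 6.e-04 -9.e-04 -1.e+00] F [ 0.58 -0.57 -0.17] M [ 0.    0.02 -0.03] w 0.0869 q [ 0.75  0.22 -0.34  1.87  0.08  1.07 -1.35]
t 2.55 shift [ 0.009  -0.0112  0.0951] turn [ 0.0001 -0.0001 -0.0001]
```

Request:
drive_tool --plan '[{"rx": 0.0, "ry": 0.0, "rz": 0.0, "x": 0.009, "y": -0.0112, "z": 0.02, "fingers": 1.0}, {"rx": 0.0, "ry": 0.0, "rz": 0.0, "x": 0.009, "y": -0.0112, "z": 0.05, "fingers": 1.0}, {"rx": 0.0, "ry": 0.0, "rz": 0.0, "x": 0.009, "y": -0.0112, "z": 0.075, "fingers": 1.0}, {"rx": 0.0, "ry": 0.0, "rz": 0.0, "x": 0.009, "y": -0.0112, "z": 0.09, "fingers": 1.0}, {"rx": 0.0, "ry": 0.0, "rz": 0.0, "x": 0.009, "y": -0.0112, "z": 0.095, "fingers": 1.0}, {"rx": 0.0, "ry": 0.0, "rz": 0.0, "x": 0.009, "y": -0.0112, "z": 0.095, "fingers": 1.0}]'

```text
time: 3.3
ee_pos: [0.4576, -0.2529, 0.0818]
eef_rot: [0.997, -0.077, 0.0, 0.0]
ft_force: [0.4, 0.3, 0.0]
width: 0.087
```

Run:
```python
from mv import *
st(); rel((.4573,-.2535,.082),-.153)
```

```text
t 3.3 p [ 0.4576 -0.2529  0.0818] yaw -0.1535 zax [ 8.e-04 -7.e-04 -1.e+00] F [0.43 0.3  0.02] M [0.03 0.03 0.01] w 0.087 q [ 0.71  0.36 -0.33  1.93  0.15  0.88 -1.42]
t 3.3 shift [-0.0002  0.0007 -0.0002] turn [ 0.0001 -0.0001 -0.0001]
```

Request:
drive_tool --plan '[{"rx": 0.0, "ry": 0.0, "rz": 0.0, "x": 0.0, "y": 0.0, "z": 0.0, "fingers": 0.5}, {"rx": 0.0, "ry": 0.0, "rz": 0.0, "x": 0.0, "y": 0.0, "z": 0.0, "fingers": 0.45}, {"rx": 0.0, "ry": 0.0, "rz": 0.0, "x": 0.0, "y": 0.0, "z": 0.0, "fingers": 0.3}, {"rx": 0.0, "ry": 0.0, "rz": 0.0, "x": 0.0, "y": 0.0, "z": 0.0, "fingers": 0.0}, {"rx": 0.0, "ry": 0.0, "rz": 0.0, "x": 0.0, "y": 0.0, "z": 0.0, "fingers": 0.0}, {"rx": 0.0, "ry": 0.0, "rz": 0.0, "x": 0.0, "y": 0.0, "z": 0.0, "fingers": 0.0}, {"rx": 0.0, "ry": 0.0, "rz": 0.0, "x": 0.0, "y": 0.0, "z": 0.0, "fingers": 0.0}, {"rx": 0.0, "ry": 0.0, "rz": 0.0, "x": 0.0, "y": 0.0, "z": 0.0, "fingers": 0.0}]' --squeeze 40

```text
time: 4.3
ee_pos: [0.4574, -0.2524, 0.0811]
eef_rot: [0.997, -0.076, 0.0, 0.0]
ft_force: [-0.3, -1.0, -0.8]
width: 0.0351
```

Run:
```python
from mv import *
st()
```

```text
t 4.3 p [ 0.4574 -0.2524  0.0811] yaw -0.1531 zax [ 0.e+00 -1.e-04 -1.e+00] F [-0.27 -0.97 -0.83] M [-0.    0.04  0.  ] w 0.0351 q [ 0.71  0.36 -0.33  1.93  0.15  0.88 -1.42]
```

Run:
```python
from mv import *
d=pickle.load(open("im0.pkl","rb"))
for n in d:
    c=cloud(d[n])[d[n]["depth"]>0]
    for x0,x1 in [(.3,.5),(.5,.6),(.6,.65),(.65,.7),(.7,.8)]:
        m=(c[:,0]>x0)&(c[:,0]<x1)&(c[:,1]>-.4)&(c[:,1]<.2);print(n,x0,np.round(np.percentile(c[m,2],[50,99,100]),3))
st(); rel((.5365,.0322,.23),-.0195)
```

```text
scene 0.3 [-0.001  0.039  0.046]
scene 0.5 [-0.001  0.076  0.093]
scene 0.6 [-0.001  0.098  0.299]
scene 0.65 [-0.     0.297  0.298]
scene 0.7 [0.096 0.468 0.469]
top 0.3 [-0.002  0.04   0.05 ]
top 0.5 [0.001 0.078 0.092]
top 0.6 [0.055 0.297 0.302]
top 0.65 [0.075 0.298 0.303]
top 0.7 [0.117 0.47  0.473]
t 4.3 p [ 0.4574 -0.2524  0.0811] yaw -0.1531 zax [ 0.e+00 -1.e-04 -1.e+00] F [-0.27 -0.97 -0.83] M [-0.    0.04  0.  ] w 0.0351 q [ 0.71  0.36 -0.33  1.93  0.15  0.88 -1.42]
t 4.3 shift [ 0.0348 -0.2933 -0.1489] turn [ 0.     -0.     -0.0213]
```

Run:
```python
from mv import *
d=pickle.load(open("im0.pkl","rb"))
c=np.vstack([cloud(d[n])[d[n]["depth"]>0] for n in d])
m=(c[:,0]>.4)&(c[:,0]<.72)&(c[:,1]>-.4)&(c[:,1]<.25)&(c[:,2]>.15)
for x0 in np.arange(.44,.72,.04):
    k=c[m&(c[:,0]>x0)&(c[:,0]<x0+.04)]
    if len(k): print(round(x0,2),len(k),k.min(0).round(3),k.max(0).round(3))
```

```text
0.52 298 [0.525 0.23  0.15 ] [0.56  0.25  0.301]
0.56 719 [0.56  0.207 0.15 ] [0.6   0.25  0.302]
0.6 960 [0.6   0.183 0.15 ] [0.64  0.25  0.302]
0.64 1169 [0.64  0.162 0.151] [0.68  0.25  0.303]
0.68 1398 [ 0.68  -0.229  0.151] [0.72  0.25  0.367]
```

Request:
drive_tool --plan '[{"rx": 0.0, "ry": 0.0, "rz": 0.0, "x": 0.0, "y": 0.0, "z": -0.02, "fingers": 0.0}, {"rx": 0.0, "ry": 0.0, "rz": 0.0, "x": 0.0, "y": 0.0, "z": -0.06, "fingers": 0.0}, {"rx": 0.0, "ry": 0.0, "rz": 0.0, "x": 0.0, "y": 0.0, "z": -0.1, "fingers": 0.0}, {"rx": 0.0, "ry": 0.0, "rz": 0.0, "x": 0.0, "y": 0.0, "z": -0.13, "fingers": 0.0}, {"rx": 0.0, "ry": 0.0, "rz": 0.0, "x": 0.0, "y": 0.0, "z": -0.14, "fingers": 0.0}, {"rx": 0.0, "ry": 0.0, "rz": 0.0, "x": 0.0, "y": 0.0, "z": -0.14, "fingers": 0.0}]'

```text
time: 5.05
ee_pos: [0.4572, -0.2523, 0.2206]
eef_rot: [0.997, -0.076, -0.0, -0.0]
ft_force: [-0.1, 0.2, -4.1]
width: 0.0348
```

Run:
```python
from mv import *
st(); rel((.5365,.0322,.22),-.0195)
from bench import viewer
for c in ["scene","top"]:
    im=viewer.camera(c); cv2.imwrite(f"pics/{c}1.png",im["color"][:,:,::-1])
```

```text
t 5.05 p [ 0.4572 -0.2523  0.2206] yaw -0.1531 zax [-3.e-04  0.e+00 -1.e+00] F [-0.14  0.19 -4.06] M [ 0.02  0.05 -0.01] w 0.0348 q [ 0.73  0.18 -0.35  1.81  0.07  1.16 -1.36]
t 5.05 shift [ 0.035  -0.2933  0.0006] turn [ 0.      0.0001 -0.0213]
```

View pics/scene1.png

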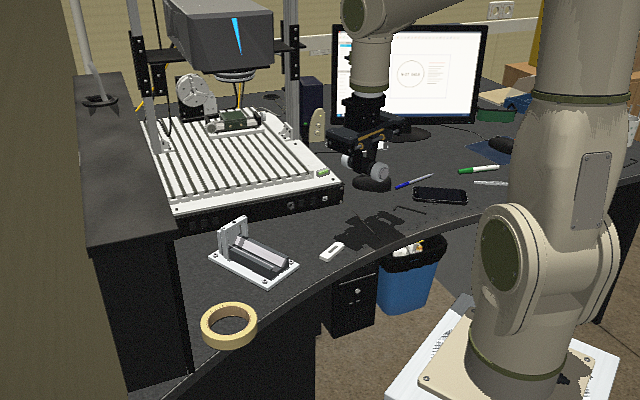

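Request:
drive_tool --plan '[{"rx": 0.0, "ry": 0.0, "rz": -0.005, "x": 0.005, "y": -0.04, "z": 0.0, "fingers": 0.0}, {"rx": 0.0, "ry": 0.0, "rz": -0.01, "x": 0.01, "y": -0.09, "z": 0.0, "fingers": 0.0}, {"rx": 0.0, "ry": 0.0, "rz": -0.015, "x": 0.02, "y": -0.14, "z": 0.0, "fingers": 0.0}, {"rx": 0.0, "ry": 0.0, "rz": -0.02, "x": 0.025, "y": -0.19, "z": 0.0, "fingers": 0.0}, {"rx": 0.0, "ry": 0.0, "rz": -0.0213, "x": 0.03, "y": -0.24, "z": 0.0, "fingers": 0.0}, {"rx": 0.0, "ry": 0.0, "rz": -0.0213, "x": 0.035, "y": -0.275, "z": 0.0, "fingers": 0.0}, {"rx": 0.0, "ry": 0.0, "rz": -0.0213, "x": 0.035, "y": -0.2933, "z": 0.0, "fingers": 0.0}, {"rx": 0.0, "ry": 0.0, "rz": -0.0213, "x": 0.035, "y": -0.2933, "z": 0.0, "fingers": 0.0}, {"rx": 0.0, "ry": 0.0, "rz": -0.0213, "x": 0.035, "y": -0.2933, "z": 0.0, "fingers": 0.0}, {"rx": 0.0, "ry": 0.0, "rz": -0.0213, "x": 0.035, "y": -0.2933, "z": 0.0, "fingers": 0.0}]'

```text
time: 6.4
ee_pos: [0.5365, 0.0308, 0.2208]
eef_rot: [1.0, -0.01, -0.0, 0.0]
ft_force: [0.8, -0.0, -3.0]
width: 0.0352
```

Run:
```python
from mv import *
st(); rel((.5365,.0322,.13),-.0195)
from bench import viewer
d={}
for c in ["scene","top"]:
    im=viewer.camera(c); d[c]=im;cv2.imwrite(f"pics/{c}2.png",im["color"][:,:,::-1])
pickle.dump(d,open("im2.pkl","wb"))
a=cv2.resize(d["scene"]["color"][120:300,180:340,::-1],None,fx=2.5,fy=2.5);b=cv2.resize(d["top"]["color"][160:250,230:310,::-1],None,fx=5,fy=5)
W=np.zeros((450,800,3),np.uint8);W[:,:400]=a;W[:,400:]=b;cv2.imwrite("pics/c2.png",W)
st()
```

```text
t 6.4 p [0.5365 0.0308 0.2208] yaw -0.021 zax [-5.e-04 -5.e-04 -1.e+00] F [ 0.78 -0.02 -3.05] M [ 0.02  0.01 -0.01] w 0.0352 q [ 0.36  0.24 -0.57  1.76  0.14  1.18 -1.84]
t 6.4 shift [ 0.     -0.0014  0.0908] turn [ 0.0001  0.0001 -0.0002]
t 6.5 p [0.5366 0.0312 0.221 ] yaw -0.0206 zax [-1.e-04 -3.e-04 -1.e+00] F [-0.33 -0.77 -3.26] M [ 0.04  0.04 -0.02] w 0.035 q [ 0.36  0.24 -0.57  1.76  0.14  1.18 -1.84]
```

View pics/c2.png

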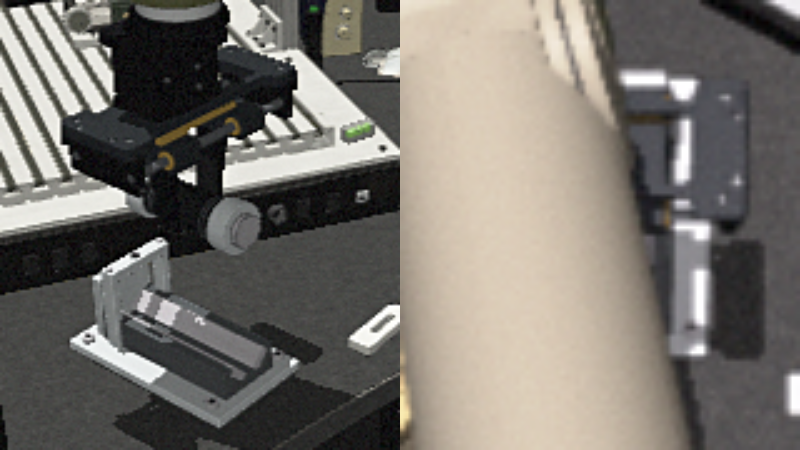

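Run:
```python
from fit import *
d=pickle.load(open("im2.pkl","rb"));im=d["scene"]
c=cloud(im);P=c[im["depth"]>0]-[0,0,-.001]
t=np.array([.5366,.0312,.221-.059]);A=R.from_euler("z",-.0206)
p=A.inv().apply(P-t)
m=(abs(p[:,1])<.026)&(abs(p[:,2])<.026)&(abs(p[:,0])<.068)&(abs(p[:,0])>.03)
p=p[m];print(len(p),(p[:,0]<0).sum())
def res(x):
    q=(R.from_euler("yz",x[3:]).inv().apply(p-x[:3]))+[0,0,.022]
    return sdf_bar(q)
for x0 in ([0]*5,[.003,.002,0,.03,.03],[-.003,0,.002,-.05,-.03]):
    r=least_squares(res,x0,loss="soft_l1",f_scale=.0015,x_scale=[.01,.01,.01,.05,.05],diff_step=1e-4)
    print(np.round(r.x,4),np.median(abs(r.fun)),r.cost)
```

```text
496 411
[ 0.0006  0.0019  0.0001  0.0034 -0.0035] 0.0006801623248221221 0.0002300636980904284
[ 0.0006  0.0019  0.0001  0.0039 -0.0036] 0.0006794472134449845 0.00023007037500093083
[ 0.0006  0.0019  0.0001  0.0034 -0.0035] 0.0006801621500628664 0.0002300636980903588
```

Request:
drive_tool --plan '[{"rx": 0.0, "ry": 0.0, "rz": 0.0, "x": 0.0, "y": 0.0, "z": 0.03, "fingers": 0.0}, {"rx": 0.0, "ry": 0.0, "rz": 0.0, "x": 0.0, "y": 0.0, "z": 0.06, "fingers": 0.0}, {"rx": 0.0, "ry": 0.0, "rz": 0.0, "x": 0.0, "y": 0.0, "z": 0.085, "fingers": 0.0}, {"rx": 0.0, "ry": 0.0, "rz": 0.0, "x": 0.0, "y": 0.0, "z": 0.1, "fingers": 0.0}, {"rx": 0.0, "ry": 0.0, "rz": 0.0, "x": 0.0, "y": 0.0, "z": 0.105, "fingers": 0.0}, {"rx": 0.0, "ry": 0.0, "rz": 0.0, "x": 0.0, "y": 0.0, "z": 0.105, "fingers": 0.0}, {"rx": 0.0, "ry": 0.0, "rz": 0.0, "x": 0.0, "y": 0.0, "z": 0.105, "fingers": 0.0}]'

```text
time: 7.38
ee_pos: [0.5372, 0.0322, 0.117]
eef_rot: [1.0, -0.01, 0.001, 0.0]
ft_force: [-0.5, 0.5, -2.3]
width: 0.0347
```

Run:
```python
from mv import *
st()
```

```text
t 7.375 p [0.5372 0.0322 0.117 ] yaw -0.0192 zax [ 1.5e-03 -1.0e-04 -1.0e+00] F [-0.51  0.48 -2.26] M [ 0.06 -0.03 -0.02] w 0.0347 q [ 0.33  0.37 -0.55  1.86  0.23  0.98 -1.91]
```

Request:
drive_tool --plan '[{"rx": 0.0, "ry": 0.0, "rz": 0.0, "x": 0.0, "y": 0.0, "z": 0.001, "fingers": 0.0}, {"rx": 0.0, "ry": 0.0, "rz": 0.0, "x": 0.0, "y": 0.0, "z": 0.002, "fingers": 0.0}, {"rx": 0.0, "ry": 0.0, "rz": 0.0, "x": 0.0, "y": 0.0, "z": 0.003, "fingers": 0.0}, {"rx": 0.0, "ry": 0.0, "rz": 0.0, "x": 0.0, "y": 0.0, "z": 0.004, "fingers": 0.0}, {"rx": 0.0, "ry": 0.0, "rz": 0.0, "x": 0.0, "y": 0.0, "z": 0.004, "fingers": 0.0}]'

```text
time: 8.0
ee_pos: [0.5366, 0.0321, 0.112]
eef_rot: [1.0, -0.01, -0.0, 0.0]
ft_force: [-0.4, -0.5, -2.5]
width: 0.0352
```

Run:
```python
from mv import *
st()
```

```text
t 8.0 p [0.5366 0.0321 0.112 ] yaw -0.0192 zax [-1.e-04 -1.e-04 -1.e+00] F [-0.37 -0.47 -2.53] M [-0.05  0.01 -0.03] w 0.0352 q [ 0.32  0.38 -0.55  1.86  0.23  0.97 -1.91]
```

Request:
drive_tool --plan '[{"rx": 0.0, "ry": 0.0, "rz": 0.0, "x": 0.0, "y": 0.0, "z": 0.0007, "fingers": 0.0}, {"rx": 0.0, "ry": 0.0, "rz": 0.0, "x": 0.0, "y": 0.0, "z": 0.0015, "fingers": 0.0}, {"rx": 0.0, "ry": 0.0, "rz": 0.0, "x": 0.0, "y": 0.0, "z": 0.0015, "fingers": 0.0}]'

```text
time: 8.38
ee_pos: [0.537, 0.0314, 0.1109]
eef_rot: [1.0, -0.01, 0.0, 0.0]
ft_force: [-0.4, -4.4, 2.2]
width: 0.035
```

Run:
```python
from mv import *
st()
```

```text
t 8.375 p [0.537  0.0314 0.1109] yaw -0.0198 zax [ 8.e-04 -1.e-03 -1.e+00] F [-0.41 -4.38  2.19] M [-1.03  0.14  0.02] w 0.035 q [ 0.32  0.38 -0.54  1.86  0.23  0.97 -1.91]
```

Request:
drive_tool --plan '[{"rx": 0.0, "ry": 0.0, "rz": 0.0, "x": 0.0, "y": 0.0007, "z": 0.0, "fingers": 0.0}, {"rx": 0.0, "ry": 0.0, "rz": 0.0, "x": 0.0, "y": 0.0007, "z": 0.0, "fingers": 0.0}, {"rx": 0.0, "ry": 0.0, "rz": 0.0, "x": 0.0, "y": 0.0007, "z": 0.0, "fingers": 0.0}]'

```text
time: 8.75
ee_pos: [0.537, 0.0313, 0.1108]
eef_rot: [1.0, -0.01, 0.0, 0.0]
ft_force: [0.9, -4.5, 3.4]
width: 0.0352
```

Run:
```python
from mv import *
st()
```

```text
t 8.75 p [0.537  0.0313 0.1108] yaw -0.0195 zax [ 8.e-04 -3.e-04 -1.e+00] F [ 0.9  -4.45  3.37] M [-0.87 -0.17 -0.05] w 0.0352 q [ 0.32  0.38 -0.54  1.86  0.23  0.97 -1.91]
```

Request:
drive_tool --plan '[{"rx": 0.0, "ry": 0.0, "rz": 0.0, "x": 0.0, "y": 0.001, "z": 0.0, "fingers": 0.0}, {"rx": 0.0, "ry": 0.0, "rz": 0.0, "x": 0.0, "y": 0.001, "z": 0.0, "fingers": 0.0}, {"rx": 0.0, "ry": 0.0, "rz": 0.0, "x": 0.0, "y": 0.001, "z": 0.0, "fingers": 0.0}]'

```text
time: 9.12
ee_pos: [0.5364, 0.0307, 0.1104]
eef_rot: [1.0, -0.009, -0.0, -0.0]
ft_force: [-0.2, -1.4, -0.8]
width: 0.0348
```

Run:
```python
from mv import *
st()
```

```text
t 9.125 p [0.5364 0.0307 0.1104] yaw -0.0189 zax [-5.e-04  2.e-04 -1.e+00] F [-0.18 -1.36 -0.75] M [-0.36  0.05 -0.01] w 0.0348 q [ 0.33  0.38 -0.54  1.86  0.23  0.97 -1.91]
```

Request:
drive_tool --plan '[{"rx": 0.0, "ry": 0.0, "rz": 0.0, "x": 0.0, "y": 0.0008, "z": 0.0, "fingers": 0.0}, {"rx": 0.0, "ry": 0.0, "rz": 0.0, "x": 0.0, "y": 0.0008, "z": 0.0008, "fingers": 0.0}, {"rx": 0.0, "ry": 0.0, "rz": 0.0, "x": 0.0, "y": 0.0008, "z": 0.0008, "fingers": 0.0}]'

```text
time: 9.5
ee_pos: [0.5365, 0.0304, 0.1101]
eef_rot: [1.0, -0.009, -0.0, -0.0]
ft_force: [-2.1, 2.3, 3.2]
width: 0.0351
```

Run:
```python
from mv import *
st()
```

```text
t 9.5 p [0.5365 0.0304 0.1101] yaw -0.0184 zax [-0.e+00  5.e-04 -1.e+00] F [-2.06  2.25  3.23] M [0.44 0.58 0.23] w 0.0351 q [ 0.33  0.38 -0.54  1.86  0.23  0.97 -1.91]
```

Request:
drive_tool --plan '[{"rx": 0.0, "ry": 0.0, "rz": 0.0, "x": 0.0, "y": -0.0003, "z": -0.0003, "fingers": 0.0}, {"rx": 0.0, "ry": 0.0, "rz": 0.0, "x": 0.0, "y": -0.0003, "z": -0.0003, "fingers": 0.0}, {"rx": 0.0, "ry": 0.0, "rz": 0.0, "x": 0.002, "y": -0.0003, "z": -0.0003, "fingers": 0.0}, {"rx": 0.0, "ry": 0.0, "rz": 0.0, "x": 0.005, "y": -0.0003, "z": -0.0003, "fingers": 0.0}, {"rx": 0.0, "ry": 0.0, "rz": 0.0, "x": 0.008, "y": -0.0003, "z": -0.0003, "fingers": 0.0}, {"rx": 0.0, "ry": 0.0, "rz": 0.0, "x": 0.01, "y": -0.0003, "z": -0.0003, "fingers": 0.0}, {"rx": 0.0, "ry": 0.0, "rz": 0.0, "x": 0.01, "y": -0.0003, "z": -0.0003, "fingers": 0.0}]'

```text
time: 10.38
ee_pos: [0.5471, 0.0301, 0.1102]
eef_rot: [1.0, -0.01, 0.0, -0.0]
ft_force: [0.3, 5.2, 1.8]
width: 0.035
```

Run:
```python
from mv import *
st()
```

```text
t 10.375 p [0.5471 0.0301 0.1102] yaw -0.019 zax [ 9.e-04  4.e-04 -1.e+00] F [0.27 5.23 1.79] M [ 1.16 -0.07  0.11] w 0.035 q [ 0.32  0.4  -0.54  1.84  0.24  0.97 -1.91]
```

Request:
drive_tool --plan '[{"rx": 0.0, "ry": 0.0, "rz": 0.0, "x": 0.0, "y": -0.0008, "z": 0.0, "fingers": 0.0}, {"rx": 0.0, "ry": 0.0, "rz": 0.0, "x": 0.002, "y": -0.0008, "z": 0.0, "fingers": 0.0}, {"rx": 0.0, "ry": 0.0, "rz": 0.0, "x": 0.004, "y": -0.0008, "z": 0.0, "fingers": 0.0}, {"rx": 0.0, "ry": 0.0, "rz": 0.0, "x": 0.006, "y": -0.0008, "z": 0.0, "fingers": 0.0}, {"rx": 0.0, "ry": 0.0, "rz": 0.0, "x": 0.008, "y": -0.0008, "z": 0.0, "fingers": 0.0}, {"rx": 0.0, "ry": 0.0, "rz": 0.0, "x": 0.008, "y": -0.0008, "z": 0.0, "fingers": 0.0}]'

```text
time: 11.12
ee_pos: [0.5549, 0.0301, 0.1101]
eef_rot: [1.0, -0.01, 0.0, 0.0]
ft_force: [-0.3, -0.2, 2.5]
width: 0.035
```

Run:
```python
from mv import *
st()
```

```text
t 11.125 p [0.5549 0.0301 0.1101] yaw -0.0194 zax [ 5.e-04 -3.e-04 -1.e+00] F [-0.32 -0.24  2.46] M [0.16 0.16 0.24] w 0.035 q [ 0.31  0.41 -0.53  1.81  0.25  0.98 -1.91]
```

Request:
drive_tool --plan '[{"rx": 0.0, "ry": 0.0, "rz": 0.0, "x": 0.002, "y": 0.0, "z": 0.0, "fingers": 0.0}, {"rx": 0.0, "ry": 0.0, "rz": 0.0, "x": 0.004, "y": 0.0, "z": 0.0, "fingers": 0.0}, {"rx": 0.0, "ry": 0.0, "rz": 0.0, "x": 0.006, "y": 0.0, "z": 0.0, "fingers": 0.0}, {"rx": 0.0, "ry": 0.0, "rz": 0.0, "x": 0.008, "y": 0.0, "z": 0.0, "fingers": 0.0}, {"rx": 0.0, "ry": 0.0, "rz": 0.0, "x": 0.01, "y": 0.0, "z": 0.0, "fingers": 0.0}, {"rx": 0.0, "ry": 0.0, "rz": 0.0, "x": 0.01, "y": 0.0, "z": 0.0, "fingers": 0.0}]'

```text
time: 11.88
ee_pos: [0.565, 0.0299, 0.1101]
eef_rot: [1.0, -0.01, 0.0, 0.0]
ft_force: [0.1, -1.2, 3.3]
width: 0.0352
```

Run:
```python
from mv import *
st()
```

```text
t 11.875 p [0.565  0.0299 0.1101] yaw -0.0195 zax [ 6.e-04 -3.e-04 -1.e+00] F [ 0.14 -1.24  3.34] M [-0.37  0.15  0.29] w 0.0352 q [ 0.31  0.43 -0.53  1.79  0.26  0.99 -1.91]
```

Request:
drive_tool --plan '[{"rx": 0.0, "ry": 0.0, "rz": 0.0, "x": 0.001, "y": 0.0002, "z": 0.0, "fingers": 0.0}, {"rx": 0.0, "ry": 0.0, "rz": 0.0, "x": 0.002, "y": 0.0002, "z": 0.0, "fingers": 0.0}, {"rx": 0.0, "ry": 0.0, "rz": 0.0, "x": 0.003, "y": 0.0002, "z": 0.0, "fingers": 0.0}, {"rx": 0.0, "ry": 0.0, "rz": 0.0, "x": 0.003, "y": 0.0002, "z": 0.0, "fingers": 0.0}]'

```text
time: 12.38
ee_pos: [0.5678, 0.0299, 0.1101]
eef_rot: [1.0, -0.01, 0.0, 0.0]
ft_force: [-2.0, -1.6, 4.0]
width: 0.0354
```

Run:
```python
from mv import *
st()
```

```text
t 12.375 p [0.5678 0.0299 0.1101] yaw -0.0192 zax [ 3.e-04 -1.e-04 -1.e+00] F [-1.99 -1.58  4.01] M [-0.34  0.35  0.2 ] w 0.0354 q [ 0.31  0.44 -0.53  1.78  0.26  0.99 -1.91]
```

Request:
drive_tool --plan '[{"rx": 0.0, "ry": 0.0, "rz": 0.0, "x": 0.0007, "y": 0.0002, "z": 0.0, "fingers": 0.0}, {"rx": 0.0, "ry": 0.0, "rz": 0.0, "x": 0.0012, "y": 0.0002, "z": 0.0, "fingers": 0.0}, {"rx": 0.0, "ry": 0.0, "rz": 0.0, "x": 0.0012, "y": 0.0002, "z": 0.0, "fingers": 0.0}]'

```text
time: 12.75
ee_pos: [0.5689, 0.0298, 0.1101]
eef_rot: [1.0, -0.01, 0.0, -0.0]
ft_force: [-1.9, -0.6, 3.6]
width: 0.0349
```

Run:
```python
from mv import *
st()
```

```text
t 12.75 p [0.5689 0.0298 0.1101] yaw -0.0191 zax [ 1.e-04  1.e-04 -1.e+00] F [-1.95 -0.56  3.55] M [-0.13  0.44  0.13] w 0.0349 q [ 0.31  0.44 -0.53  1.78  0.26  0.99 -1.91]
```

Request:
drive_tool --plan '[{"rx": 0.0, "ry": 0.0, "rz": 0.0, "x": 0.0007, "y": 0.0, "z": 0.0, "fingers": 0.0}, {"rx": 0.0, "ry": 0.0, "rz": 0.0, "x": 0.0014, "y": 0.0, "z": 0.0, "fingers": 0.0}, {"rx": 0.0, "ry": 0.0, "rz": 0.0, "x": 0.0014, "y": 0.0, "z": 0.0, "fingers": 0.0}]'

```text
time: 13.12
ee_pos: [0.5697, 0.0298, 0.1101]
eef_rot: [1.0, -0.01, -0.001, 0.0]
ft_force: [-6.3, -1.0, 7.8]
width: 0.035
```

Run:
```python
from mv import *
st()
```

```text
t 13.125 p [0.5697 0.0298 0.1101] yaw -0.0191 zax [-1.5e-03 -2.0e-04 -1.0e+00] F [-6.26 -1.03  7.76] M [-0.15  1.34  0.26] w 0.035 q [ 0.3   0.44 -0.53  1.77  0.26  1.   -1.91]
```

Request:
drive_tool --plan '[{"rx": 0.0, "ry": 0.0, "rz": 0.0, "x": 0.0006, "y": 0.0, "z": 0.0, "fingers": 0.0}, {"rx": 0.0, "ry": 0.0, "rz": 0.0, "x": 0.0006, "y": 0.0, "z": 0.0, "fingers": 0.0}]'

```text
time: 13.38
ee_pos: [0.5698, 0.0298, 0.11]
eef_rot: [1.0, -0.01, -0.001, 0.0]
ft_force: [-8.9, -0.8, 10.4]
width: 0.0349
```

Run:
```python
from mv import *
st()
from bench import viewer
d={}
for c in ["scene","top"]:
    im=viewer.camera(c); d[c]=im
pickle.dump(d,open("im3.pkl","wb"))
a=cv2.resize(d["scene"]["color"][140:300,180:320,::-1],None,fx=3.5,fy=3.5);cv2.imwrite("pics/c3.png",a)
st()
```

```text
t 13.375 p [0.5698 0.0298 0.11  ] yaw -0.019 zax [-2.7e-03 -4.0e-04 -1.0e+00] F [-8.87 -0.79 10.39] M [-0.17  2.07  0.21] w 0.0349 q [ 0.3   0.44 -0.53  1.77  0.26  1.   -1.91]
t 13.475 p [0.5698 0.0299 0.1101] yaw -0.019 zax [-2.6e-03 -4.0e-04 -1.0e+00] F [-9.65 -0.7  10.17] M [-0.17  2.03  0.18] w 0.0351 q [ 0.3   0.44 -0.53  1.77  0.26  1.   -1.91]
```

View pics/c3.png

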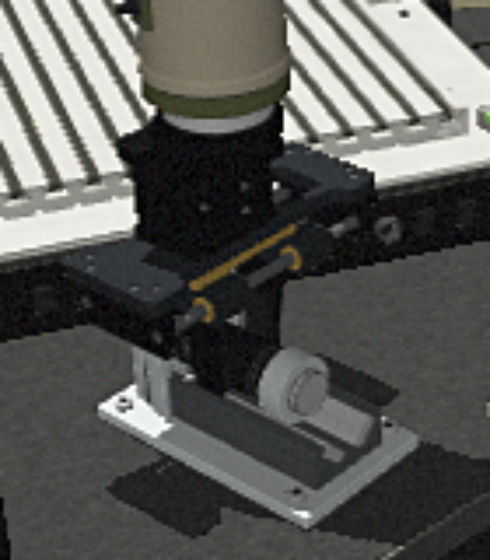

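Request:
drive_tool --plan '[{"rx": 0.0, "ry": 0.0, "rz": 0.0, "x": -0.0008, "y": 0.0001, "z": 0.0, "fingers": 0.0}, {"rx": 0.0, "ry": 0.0, "rz": 0.0, "x": -0.0008, "y": 0.0001, "z": 0.0005, "fingers": 0.0}, {"rx": 0.0, "ry": 0.0, "rz": 0.0, "x": -0.0008, "y": 0.0001, "z": 0.0005, "fingers": 0.0}, {"rx": 0.0, "ry": 0.0, "rz": 0.0, "x": -0.0008, "y": 0.0001, "z": 0.0005, "fingers": 0.0}]'

```text
time: 13.98
ee_pos: [0.5696, 0.0298, 0.11]
eef_rot: [1.0, -0.009, -0.0, 0.0]
ft_force: [-7.2, 0.1, 11.4]
width: 0.035
```

Run:
```python
from mv import *
st()
```

```text
t 13.975 p [0.5696 0.0298 0.11  ] yaw -0.019 zax [-9.e-04 -3.e-04 -1.e+00] F [-7.24  0.05 11.44] M [-0.15  1.62  0.2 ] w 0.035 q [ 0.3   0.44 -0.53  1.78  0.26  1.   -1.91]
```

Request:
drive_tool --plan '[{"rx": 0.0, "ry": 0.0, "rz": 0.0, "x": -0.0005, "y": 0.0, "z": 0.0, "fingers": 0.0}, {"rx": 0.0, "ry": 0.0, "rz": 0.0, "x": -0.0005, "y": 0.0, "z": 0.0, "fingers": 0.0}, {"rx": 0.0, "ry": 0.0, "rz": 0.0, "x": -0.0005, "y": 0.0, "z": 0.0, "fingers": 0.0}, {"rx": 0.0, "ry": 0.0, "rz": 0.0, "x": -0.0005, "y": 0.0, "z": 0.0, "fingers": 0.0}]'

```text
time: 14.48
ee_pos: [0.5696, 0.0298, 0.1101]
eef_rot: [1.0, -0.009, 0.0, 0.0]
ft_force: [-4.4, -1.0, 8.5]
width: 0.0346
```

Run:
```python
from fit import *
from mv import *
st()
from bench import viewer
im=viewer.camera("scene");pickle.dump(im,open("im4.pkl","wb"))
c=cloud(im);P=c[im["depth"]>0]-[0,0,-.0012]
t=np.array([.5653,.0323,.051]);A=R.from_euler("z",-.0219)
p0=A.inv().apply(P-t)
x0=np.array([.005,0,0,0,0])
p=p0-[.005,0,0]
m=(abs(p[:,1])<.026)&(p[:,2]>-.008)&(p[:,2]<.026)&(p[:,0]>-.068)&(p[:,0]<-.03)
p=p[m];print(len(p))
def res(x):
    q=(R.from_euler("yz",x[3:]).inv().apply(p-x[:3]))+[0,0,.022]
    return sdf_bar(q)
r=least_squares(res,[0]*5,loss="soft_l1",f_scale=.0015,x_scale=[.01,.01,.01,.05,.05],diff_step=1e-4)
print(np.round(r.x,4),np.median(abs(r.fun)))
st()
```

```text
t 14.475 p [0.5696 0.0298 0.1101] yaw -0.0189 zax [ 1.e-04 -1.e-04 -1.e+00] F [-4.45 -1.03  8.45] M [-0.11  1.08  0.26] w 0.0346 q [ 0.3   0.44 -0.53  1.78  0.26  0.99 -1.91]
331
[-0.0002  0.0003  0.0016 -0.0178  0.0102] 0.000763126166238453
t 14.525 p [0.5695 0.0298 0.11  ] yaw -0.019 zax [ 1.e-04 -1.e-04 -1.e+00] F [-5.5  -1.    9.37] M [-0.17  1.06  0.26] w 0.035 q [ 0.3   0.44 -0.53  1.78  0.26  0.99 -1.91]
```

Request:
drive_tool --plan '[{"rx": 0.0, "ry": 0.0, "rz": 0.0, "x": -0.0002, "y": 0.0002, "z": 0.0002, "fingers": 0.0}, {"rx": 0.0, "ry": 0.0, "rz": 0.0, "x": -0.0002, "y": 0.0002, "z": 0.0002, "fingers": 0.0}, {"rx": 0.0, "ry": 0.0, "rz": 0.0, "x": -0.0002, "y": 0.0002, "z": 0.0002, "fingers": 0.0}, {"rx": 0.0, "ry": 0.0, "rz": 0.0, "x": -0.0002, "y": 0.0002, "z": 0.0002, "fingers": 0.0}, {"rx": 0.0, "ry": 0.0, "rz": 0.0, "x": -0.0002, "y": 0.0002, "z": 0.0002, "fingers": 0.0}, {"rx": 0.0, "ry": 0.0, "rz": 0.0, "x": -0.0002, "y": 0.0002, "z": 0.0002, "fingers": 0.0}]'

```text
time: 15.28
ee_pos: [0.5695, 0.0298, 0.11]
eef_rot: [1.0, -0.009, 0.0, -0.0]
ft_force: [-4.5, 0.1, 9.7]
width: 0.0347
```

Run:
```python
from mv import *
from bench import viewer
st()
for i in range(6):
    im=viewer.camera("scene" if i%2 else "top")
    if i==5: cv2.imwrite("pics/final.png",im["color"][:,:,::-1])
    st()
```

```text
t 15.275 p [0.5695 0.0298 0.11  ] yaw -0.0189 zax [ 6.e-04  1.e-04 -1.e+00] F [-4.46  0.1   9.67] M [-0.07  1.02  0.22] w 0.0347 q [ 0.3   0.44 -0.53  1.78  0.26  0.99 -1.91]
t 15.325 p [0.5695 0.0298 0.11  ] yaw -0.0189 zax [ 6.e-04  1.e-04 -1.e+00] F [-5.18 -0.48 10.38] M [-0.05  0.96  0.2 ] w 0.0352 q [ 0.3   0.44 -0.53  1.78  0.26  0.99 -1.91]
t 15.375 p [0.5695 0.0298 0.11  ] yaw -0.0189 zax [ 5.e-04  1.e-04 -1.e+00] F [-4.53  0.26 10.66] M [-0.07  1.06  0.11] w 0.0348 q [ 0.3   0.44 -0.53  1.78  0.26  0.99 -1.91]
t 15.425 p [0.5695 0.0298 0.11  ] yaw -0.019 zax [ 5.e-04  1.e-04 -1.e+00] F [-5.02 -0.23  9.15] M [-0.06  1.03  0.25] w 0.0351 q [ 0.3   0.44 -0.53  1.78  0.26  0.99 -1.91]
t 15.475 p [0.5695 0.0298 0.11  ] yaw -0.0189 zax [ 5.e-04  1.e-04 -1.e+00] F [-4.87 -0.7   9.56] M [-0.02  0.96  0.2 ] w 0.0353 q [ 0.3   0.44 -0.53  1.78  0.26  0.99 -1.91]
t 15.525 p [0.5695 0.0298 0.11  ] yaw -0.0189 zax [ 6.e-04  2.e-04 -1.e+00] F [-4.55 -1.25  9.85] M [-0.01  1.01  0.1 ] w 0.035 q [ 0.3   0.44 -0.53  1.78  0.26  0.99 -1.91]
t 15.575 p [0.5695 0.0298 0.11  ] yaw -0.0189 zax [ 6.e-04  1.e-04 -1.e+00] F [-5.12 -0.45 10.23] M [0.02 1.07 0.15] w 0.0348 q [ 0.3   0.44 -0.53  1.78  0.26  0.99 -1.91]
```

View pics/final.png

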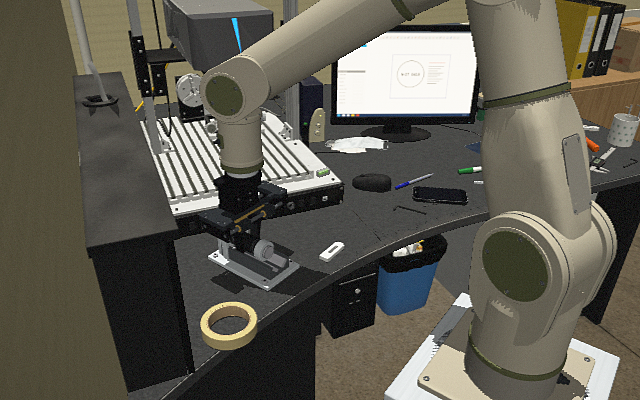

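Request:
drive_tool --plan '[{"rx": 0.0, "ry": 0.0, "rz": -0.0003, "x": 0.0, "y": 0.0001, "z": 0.0, "fingers": 0.0}, {"rx": 0.0, "ry": 0.0, "rz": -0.0003, "x": 0.0, "y": 0.0001, "z": 0.0, "fingers": 0.0}, {"rx": 0.0, "ry": 0.0, "rz": -0.0003, "x": 0.0, "y": 0.0001, "z": 0.0, "fingers": 0.0}, {"rx": 0.0, "ry": 0.0, "rz": -0.0003, "x": 0.0, "y": 0.0001, "z": 0.0, "fingers": 0.0}]'

```text
time: 16.08
ee_pos: [0.5695, 0.0298, 0.11]
eef_rot: [1.0, -0.009, 0.0, -0.0]
ft_force: [-4.6, -0.3, 9.5]
width: 0.0355
```

Run:
```python
from mv import *
from bench import viewer
F=[]
for i in range(8):
    im=viewer.camera("scene");s=monitor.read_state();F.append(np.r_[s["ft_force"],s["torque"],s["ee_pos"],s["width"]])
print(np.mean(F,0).round(3),np.std(F,0).round(3));st()
```

```text
[-4.805 -0.143  9.985  0.042  1.028  0.115  0.57   0.03   0.11   0.035] [0.538 0.414 0.417 0.024 0.037 0.031 0.    0.    0.    0.   ]
t 16.475 p [0.5695 0.0298 0.11  ] yaw -0.0171 zax [ 5.e-04  3.e-04 -1.e+00] F [-4.94 -0.27  9.48] M [0.02 1.02 0.06] w 0.0353 q [ 0.31  0.44 -0.53  1.78  0.26  0.99 -1.91]
```

Run:
```python
from bench import workorder
print(workorder.close_job())
from mv import st; st()
```

```text
the job is handed in; nothing more can be done
None
the job is handed in; nothing more can be done
```

The barrel is home in the V with its glass end against the stop. The arm is still gripping it at 40 N and pressing down with about 10 N. I handed the job in at about 16.5 s of the 38 s allowed.

**What I did:** I found the barrel and fixture from the camera depth and picked the barrel up across its black body. I gripped 9 mm above its axis so the fingertips clear the block. I laid it in the open end of the V, trimmed the hand sideways by the force readings, and slid it under the yoke until the stop blocked it.

**Last checks (averaged over 8 readings):**

| Check | Reading |
|---|---|
| Downward press | 10.0 N |
| Sideways force | -0.1 N, so both faces share the load |
| Push against the stop | about 4.8 N |
| Hand height | barrel axis about 51 mm above the desk, the seated value |
| Hand position | stopped about 0.5 mm from the expected home, unchanged over the last readings |

In the last picture I checked, the mouse, tape roll, step clamp and hex key had not moved.

**What disagreed or stayed uncertain:**
- A camera fit to the rear land alone suggested a pitch of about 1° and a height 1.6 mm too high. The hand height and tool tilt did not support this, so I put it down to the small visible patch.
- The top camera's view was blocked by the arm, so the glass-to-stop contact rests on the force jump and the position.
- A small twist of about 0.1 N m remained about the vertical after a final correction.

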